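# Pop the battery hatch of a curing logger

### The arm

A 7-joint arm with a two-finger parallel gripper is mounted at the origin on a cart in front of the work surface, level with it; the furniture and walls round the work are solid. World frame = base frame: x ahead of the robot, y to its left, z up, the work surface at z = 0. Lengths are in m, angles in rad, forces in N, time in s.
With the tool pointing down it reaches from about 0.4 to 0.85 m from the base axis. Payload 10.4 kg.
Tool frame: the origin (TCP) lies at the very end of the fingers, on their centre line; the grasp point (between the pads) lies 19 mm behind it; y points along the fingers, x is the direction in which the jaws open and shut, and the axes are right-handed (so a half turn about y gives the same grasp; the last joint's range is limited). The gripper opens to 87 mm and grips with 3 to 60 N. Pads are 19 mm wide; open, the fingers measure 117 mm over their backs; the gripper's body (75 mm by 190 mm) begins 51 mm behind the grasp point.
Start: joints at [-1.127, 0.332, -0.065, 1.46, 0.022, 1.35, -0.088], TCP at [0.281, 0.558, 0.223] pointing down, gripper open.
Joint ranges: [-2.6, 2.6], [-0.5, 2.12], [-1.47, 1.34], [0.16, 2.42], [-1.27, 4.41], [0.06, 2.06], [-2.6, 2.6]. Speed limits (rad/s): [2.22, 2.22, 2.79, 2.79, 3.14, 3.14, 3.14].

### API

Orientations are given as a unit quaternion [x, y, z, w].
In Python, from bench import readout, vision, r gives the robot as it stands.
- The arm moves only by the tool arm_command, never from a script. Its argument "targets" is a list that holds one entry, the list of rows, each a list of 6 numbers: the shift along the tool's x, y, z in m, then the turn, a rotation vector about the tool's x, y, z in degrees. A call has 1 to 12 rows; each row shifts and turns the commanded pose from where the row before left it, along the tool's axes as they then stand; what a row does not reach is not made up. A row lasts 1/12 s, in which the tool goes at most 41.7 mm and 7.16 degrees, less where a joint would pass 70% of its speed; a pose out of reach is approached as far as the arm can. A call is refused whole if a number of a shift passes 0.0417 or a number of a turn 7.16, either way. A call with a gripper value outside its range is refused whole. "hand" is the opening, from 0 (shut) to 1 (fully open), set as the call begins (left out, the last holds). The fingers move at their own pace and stop on an object; "grip_force" is the grip in N (left out, the last holds). Time passes only in rows, so rows that do not move let the fingers close. It gives the time, the measured TCP pose, the force and the opening at its end, in the units of the state.
- readout.read_state(): the state, without advancing time (a new reading comes with each control period).
- vision.camera(name): name is "side" or "top"; returns a dict with "pixels" (420x560x3 uint8, blue, green, red), "fovy" (degrees; the focal length in pixels is half the picture's height over the tangent of half this angle, whatever the lens; pixels are square), "cx", "cy" (the principal point, pixels), "D" ([k1, k2, p1, p2, k3] as OpenCV has them; the pictures are not rectified), "R" (3x3) and "t" (3): a world point X has camera coordinates R X + t. Camera axes: x right, y down, z forward; pixel columns grow to the right and rows downward; lengths in m; the calibration is good to about 2 mm. A picture is of the moment at which its call begins. There is no depth.
- r.close_job(): hands the job in, once; it reports no verdict.
The state is a dict: "time": time; "joint_positions": joint angles; "joint_vel": joint speeds; "joint_torque": joint torques, N m; "ee_pos": TCP position; "eef_rot": TCP orientation; "ft_force": force on the tool from outside, world axes, zero at the start; "torque": the same for the moment, N m; "width": finger opening in m.
Only numpy, scipy, OpenCV 4.12 (cv2) and the standard library are available. Lean on these libraries where they do the work, as an engineer would, in place of code of your own. Each camera call takes 0.05 s, during which the arm holds its last target.

### The job

The batteries of the logger with the orange hatch are due for a change: with the fingertips press the ribbed pad of its orange hatch down once until the push-push latch lets go, take the hand away so that the hatch springs up, and watch for two seconds that it stays wide open. Do not push the hatch down again once it has risen, do not press or open the blue hatch, and do not lift or shove either logger or disturb the things around them.

Things in the scene. Friction and masses are not known exactly. Their poses are not given: they have to be found in the camera images.
- orange_logger: loose white box on the cream plate (6 mm above the worktop), 130 (x) by 100 mm, 0.9 kg. Origin: centre of its underside; x points from the hatch's free edge to the display head (x 27 to 65 mm, 56 mm high), z up. Its battery well (rim at z 45 mm) is covered by the orange hatch: 80 (x) by 86 by 4 mm, top at z 50 mm when shut, 5 mm above the rim; hinged about y at x = 22, z = 48 mm.
- orange_hatch (a joint): orange hatch, rad: 0 shut, negative pressed in (stop -0.085), 0.95 wide open, free edge 65 mm above the hinge. Push-push: press the pad down 3.5 mm (-0.05) or more against 3 to 5 N to unlatch; hard stop at 5.7 mm. It stays down while held; let go, its spring opens it within about 1.5 s, the free edge swinging up and back.
- orange_pad: ribbed black press pad, 18 by 32 mm, 3 mm thick, fixed on top of the orange hatch. Origin: centre of its underside, 13 mm in from the hatch's free edge, 67 mm from the hinge, 50 mm above the logger's underside when shut; its top is 3 mm (ribs 3.6 mm) higher. Moves with the hatch; its z is the hatch's upward normal.
- blue_logger: loose white box on the cream plate (6 mm above the worktop), 130 (x) by 100 mm, 0.9 kg. Origin: centre of its underside; x points from the hatch's free edge to the display head (x 27 to 65 mm, 56 mm high), z up. Its battery well (rim at z 45 mm) is covered by the blue hatch: 80 (x) by 86 by 4 mm, top at z 50 mm when shut, 5 mm above the rim; hinged about y at x = 22, z = 48 mm.
- blue_hatch (a joint): blue hatch, rad: 0 shut, negative pressed in (stop -0.085), 0.95 wide open, free edge 65 mm above the hinge. Push-push: press the pad down 3.5 mm (-0.05) or more against 3 to 5 N to unlatch; hard stop at 5.7 mm. It stays down while held; let go, its spring opens it within about 1.5 s, the free edge swinging up and back.
- blue_pad: ribbed black press pad, 18 by 32 mm, 3 mm thick, fixed on top of the blue hatch. Origin: centre of its underside, 13 mm in from the hatch's free edge, 67 mm from the hinge, 50 mm above the logger's underside when shut; its top is 3 mm (ribs 3.6 mm) higher. Moves with the hatch; its z is the hatch's upward normal.
- tin_dish: empty shiny tin dish, 94 mm wide, 15 mm high, on the worktop in front of the plate; origin at the centre of its underside. A bystander.
- cube_0: grey mortar cube, 50 mm, on the worktop in front of the plate; origin at the centre of its underside. A bystander.
- screwdriver: screwdriver with a yellow handle, 27x210x28 mm, lying along its y; origin at the centre of its underside. A bystander.
- beaker: clear plastic beaker standing on the cream plate, 72 mm wide, 89 mm tall; origin at the centre of its underside. A bystander.

How it is judged:
On the way, in this order (a step that is already met when the one before it is completed fails the run):
1. the orange hatch is pressed into its box by the fingers on its pad (value of joint orange_hatch below -0.02 rad and contact force between the fingers and orange_pad above 0.5 N), for 0.02 s.
2. the orange hatch has sprung wide open and stays so for a second with the robot off the logger (value of joint orange_hatch above 0.85 rad and contact force between each of the fingers, the arm and orange_logger below 0.1 N), for 1 s.
At the end, for the whole second after the job is handed in: The orange hatch stands open beyond 0.85 rad and at rest, the blue hatch is still shut (within 0.05 rad), both loggers stand flat where they stood, and loggers and bystanders are within 30 mm of where they started (value of joint orange_hatch above 0.85 rad and velocity of joint orange_hatch below 0.1 rad/s and value of joint blue_hatch between -0.02 and 0.05 rad and height (world z) of each of orange_logger, blue_logger below 0.012 m and angle between each of orange_logger, blue_logger's own z axis and vertical below 0.06 rad and linear speed of orange_logger below 0.02 m/s and distance of each of orange_logger, blue_logger, tin_dish, cube_0, screwdriver, beaker from where it was at the start of the episode below 0.03 m); the robot touches nothing.
It fails at once if the risen orange hatch is pushed back down by the robot (a second press) (value of joint orange_hatch above 0.2 rad and velocity of joint orange_hatch below -0.2 rad/s and contact force between any of the fingers, the arm and orange_logger above 1 N).
It fails at once if the blue hatch is pressed or opened (value of joint blue_hatch below -0.03 rad or value of joint blue_hatch above 0.1 rad).
It fails at once if a logger is lifted or tipped (height (world z) of any of orange_logger, blue_logger above 0.018 m or angle between any of orange_logger, blue_logger's own z axis and vertical above 0.2 rad).
It fails at once if a logger or a bystander is moved by more than 30 mm (not (distance of each of orange_logger, blue_logger, tin_dish, cube_0, screwdriver, beaker from where it was at the start of the episode below 0.03 m)).
It also fails if it takes over 35 s, if anything falls off the work surface, if the arm or the gripper's body presses on something with over 40 N, if the wrist force passes 120 N, or if a joint passes its speed limit or range.

## Working session

There is one attempt and no reset: what is moved stays moved. The work goes in short steps, Python scripts to look and compute and a tool call to move; the robot and the scene stay as the last step left them, time stands still between calls to the robot, and variables do not carry over. Pictures are saved under pics/ and viewed, and the job is handed in when it is done.

Besides the shell and the picture viewer there is one more tool, called after "Call:" as name([rows], argument=value, ...), one row to a line, values as JSON. arm_command: Moves the arm, as the interface text tells. Its arguments: {"type":"object","properties":{"targets":{"type":"array","items":{"type":"array","items":{"type":"array","items":{"type":"number"}}}},"hand":{"type":"number"},"grip_force":{"type":"number"}},"required":["targets"]}

```bash
mkdir -p pics; ls; python3 - <<'E'
from bench import readout, vision, r
import cv2
s=readout.read_state(); print({k:s[k] for k in ("time","ee_pos","eef_rot","ft_force","width")})
for n in("side","top"):
    c=vision.camera(n); cv2.imwrite(f"pics/{n}0.png",c["pixels"]); print(n,c["fovy"],c["cx"],c["cy"],c["D"],c["R"],c["t"])
E
```

```text
pics
{'time': 0.0, 'ee_pos': array([0.28112666, 0.55775194, 0.22174214]), 'eef_rot': array([ 0.60238216,  0.37036656, -0.37121885, -0.60179806]), 'ft_force': array([-0.54893676, -0.37298663, -0.86238822]), 'width': 0.08685681227654997}
side 54.953983611347326 275.8351426706316 212.63871675603804 [-0.03411087  0.          0.          0.          0.        ] [[ 0.90491532 -0.425589    0.00150299]
 [-0.24488102 -0.523564   -0.81603556]
 [ 0.34808267  0.73807503 -0.57799975]] [-0.49854311  0.26591619  0.6132245 ]
top 55.1289644877257 277.3602344197601 208.72507506287224 [-0.10142342  0.          0.          0.          0.        ] [[-0.02256358 -0.99972801  0.005898  ]
 [-0.98747641  0.02136487 -0.15631344]
 [ 0.15614491 -0.00935113 -0.98768989]] [0.12848331 0.60615776 0.88451708]
```

View pics/side0.png

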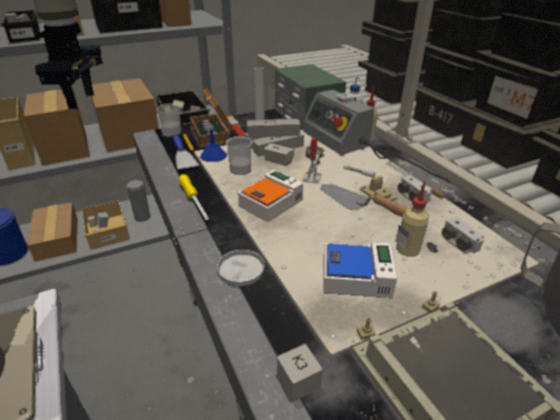

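View pics/top0.png

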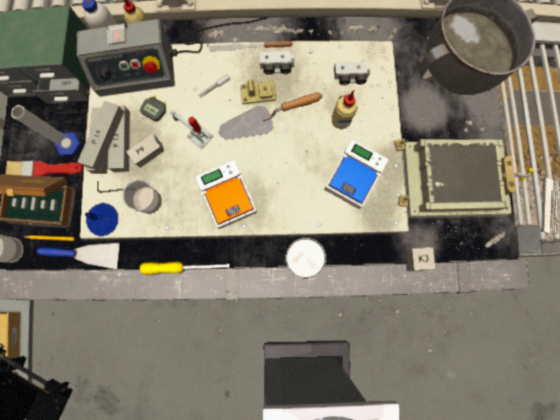

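The top view shows the orange logger at about (228,195) with its black pad near (234,211). The blue logger is at (355,175), and the beaker at (142,197). The gripper is at lower left, outside the table. Next I measure the pad and hatch.

```bash
cat > h.py <<'E'
import numpy as np, cv2
from bench import readout, vision, r
def K(c):
    f=c["pixels"].shape[0]/2/np.tan(np.radians(c["fovy"]/2)); return np.array([[f,0,c["cx"]],[0,f,c["cy"]],[0,0,1]])
def ray(c,uv):
    p=cv2.undistortPoints(np.float64(uv).reshape(-1,1,2),K(c),np.float64(c["D"])).reshape(-1,2)
    R=np.array(c["R"]);t=np.array(c["t"])
    return -R.T@t,np.c_[p,np.ones(len(p))]@R
def plane(c,uv,z):
    o,d=ray(c,uv); return o+d*((z-o[2])/d[:,2])[:,None]
def proj(c,X):
    R=np.array(c["R"]);return cv2.projectPoints(np.float64(X).reshape(-1,1,3),cv2.Rodrigues(R)[0],np.array(c["t"]),K(c),np.float64(c["D"]))[0].reshape(-1,2)
def omask(c):
    h=cv2.cvtColor(c["pixels"],cv2.COLOR_BGR2HSV); m=cv2.inRange(h,(5,150,120),(18,255,255))
    n,l,s,ce=cv2.connectedComponentsWithStats(m); i=1+np.argmax(s[1:,4]); return (l==i).astype(np.uint8)*255,s[i]
E
python3 - <<'E'
from h import *
for n in("top","side"):
    c=vision.camera(n); m,s=omask(c); print(n,s)
    cn=max(cv2.findContours(m,0,2)[0],key=cv2.contourArea)
    hull=cv2.convexHull(cn)
    P=plane(c,hull.reshape(-1,2),0.056)[:,:2]
    rc=cv2.minAreaRect(np.float32(P*1000)); print(rc, cv2.boxPoints(rc))
    hm=np.zeros_like(m); cv2.fillConvexPoly(hm,hull,255); hm=cv2.erode(hm,np.ones((5,5)))
    pm=hm&~m
    k,l,st,ce=cv2.connectedComponentsWithStats(pm)
    i=1+np.argmax(st[1:,4]); print("pad",st[i],ce[i],plane(c,[ce[i]],0.059))
    x,y,w,h=s[:4]; im=c["pixels"][y-30:y+h+30,x-30:x+w+30]; cv2.imwrite(f"pics/{n}1.png",cv2.resize(im,None,fx=5,fy=5,interpolation=cv2.INTER_CUBIC))
E
```

```text
top [ 206  178   46   46 1126]
((631.7511596679688, 228.30836486816406), (84.52136993408203, 86.74075317382812), 22.519807815551758) [[576.102   252.18568]
 [609.3239  172.05914]
 [687.4003  204.43105]
 [654.1784  284.5576 ]]
pad [226 205  15  11  93] [232.70967742 210.19354839] [[0.60580727 0.21732571 0.059     ]]
side [243 179  46  25 621]
((631.5047607421875, 227.27874755859375), (86.33717346191406, 86.3415756225586), 22.247047424316406) [[575.20514 250.89224]
 [607.8941  170.97794]
 [687.8044  203.66525]
 [655.1154  283.57956]]
pad [252 190  12   7  51] [257.56862745 193.2745098 ] [[0.60646081 0.21951569 0.059     ]]
```

```bash
cat >> h.py <<'E'
from scipy.spatial.transform import Rotation as Ro
def togo(T,yaw=22.4):
    s=readout.read_state(); R=Ro.from_quat(s["eef_rot"]); A=R.as_matrix()
    a=np.radians(yaw); opts=[]
    for sg in(1,-1):
        x=sg*np.array([-np.sin(a),np.cos(a),0]); y=np.array([0,0,-1.]); D=np.c_[x,y,np.cross(x,y)]
        opts.append((R.inv()*Ro.from_matrix(D)).as_rotvec(True))
    print("ee",s["ee_pos"].round(4),"F",s["ft_force"].round(2),"w",round(s["width"],4),"t",s["time"]); print(A.round(3))
    print("shift tool",(A.T@(np.array(T)-s["ee_pos"])).round(4),"turns",[o.round(2) for o in opts], "q",s["joint_positions"].round(2))
E
python3 -c "
from h import *
togo([.6066,.2177,.2])"
```

```text
ee [0.2812 0.5579 0.2221] F [-0.68 -0.56 -0.22] w 0.0867 t 0.2
[[ 0.45  -0.    -0.893]
 [ 0.893 -0.001  0.45 ]
 [-0.001 -1.    -0.   ]]
shift tool [-0.1574  0.0222 -0.4437] turns [array([-2.000e-02, -4.915e+01, -5.000e-02]), array([ 6.0000e-02,  1.3085e+02, -2.0000e-02])] q [-1.13  0.33 -0.06  1.46  0.02  1.35 -0.09]
```

View pics/top1.png

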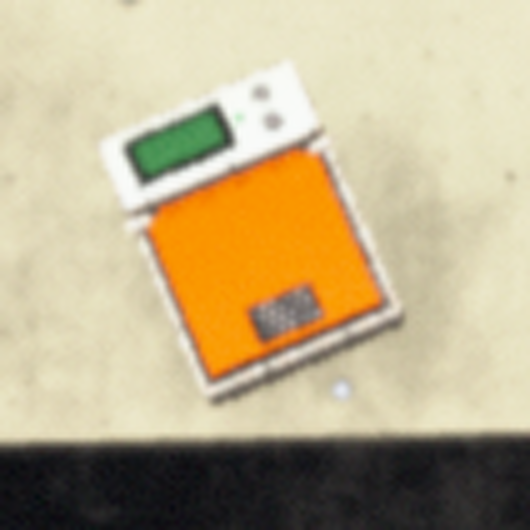

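Call:
arm_command([
  [[-0.01,0,-0.028,0,0,0],[-0.01,0,-0.028,0,0,0],[-0.01,0,-0.028,0,0,0],[-0.01,0,-0.028,0,0,0],[-0.01,0,-0.028,0,0,0],[-0.01,0,-0.028,0,0,0],[-0.01,0,-0.028,0,0,0],[-0.01,0,-0.028,0,0,0]],
], hand=0, grip_force=20)

```text
time: 0.87
ee_pos: [0.4461, 0.3847, 0.2225]
eef_rot: [-0.602, -0.371, 0.371, 0.602]
ft_force: [0.3, 0.7, -0.0]
width: 0.0416
```

```bash
python3 -c "
from h import *
togo([.6066,.2177,.2])"
```

```text
ee [0.4461 0.3847 0.2225] F [ 0.26  0.7  -0.05] w 0.0416 t 0.8667
[[ 0.45  -0.    -0.893]
 [ 0.893  0.     0.45 ]
 [ 0.    -1.     0.   ]]
shift tool [-0.0769  0.0225 -0.2185] turns [array([ -0.  , -49.14,   0.  ]), array([ -0.  , 130.86,  -0.  ])] q [-0.84  0.25  0.06  1.57 -0.02  1.33  0.33]
```

Call:
arm_command([
  [[-0.01,0,-0.028,0,0,0],[-0.01,0,-0.028,0,0,0],[-0.01,0,-0.028,0,0,0],[-0.01,0,-0.028,0,0,0],[-0.01,0,-0.028,0,0,0],[-0.01,0,-0.028,0,0,0],[-0.01,0,-0.028,0,0,0],[0,0,0,0,0,0]],
])

```text
time: 1.53
ee_pos: [0.5925, 0.2283, 0.2222]
eef_rot: [0.605, 0.368, -0.369, -0.602]
ft_force: [0.6, -1.5, 0.4]
width: 0.0007
```

Call:
arm_command([
  [[0,0,0,0,-5,0],[0,0,0,0,-5,0],[0,0,0,0,-5,0],[0,0,0,0,-5,0],[0,0,0,0,-5,0],[0,0,0,0,-5,0],[0,0,0,0,-5,0],[0,0,0,0,-5,0],[0,0,0,0,-5,0],[0,0,0,0,-4,0],[0,0,0,0,0,0],[0,0,0,0,0,0]],
])

```text
time: 2.53
ee_pos: [0.5887, 0.2352, 0.2224]
eef_rot: [-0.395, -0.587, 0.587, 0.395]
ft_force: [-0.0, 0.4, -0.8]
width: 0.0005
```

```bash
python3 -c "
from h import *
togo([.6066,.2177,.08])"
```

```text
ee [0.5887 0.2352 0.2224] F [-0.04  0.41 -0.81] w 0.0005 t 2.5333
[[-0.377 -0.    -0.926]
 [ 0.926  0.    -0.377]
 [ 0.    -1.     0.   ]]
shift tool [-0.023   0.1424 -0.0101] turns [array([-0.02, -0.28,  0.01]), array([-1.0000e-02,  1.7972e+02, -3.0000e-02])] q [-0.5   0.35  0.06  1.44 -0.02  1.35  1.52]
```

Call:
arm_command([
  [[-0.008,0,-0.003,0,0,0],[-0.008,0.01,-0.004,0,0,0],[-0.007,0.02,-0.003,0,0,0],[0,0.025,0,0,0,0],[0,0.025,0,0,0,0],[0,0.025,0,0,0,0],[0,0.02,0,0,0,0],[0,0.01,0,0,0,0],[0,0,0,0,0,0],[0,0,0,0,0,0]],
])

```text
time: 3.37
ee_pos: [0.6071, 0.2172, 0.0876]
eef_rot: [-0.394, -0.587, 0.587, 0.394]
ft_force: [0.4, -0.9, -0.2]
width: 0.0004
```

```bash
python3 - <<'E'
from h import *
togo([.6066,.2177,.0596])
for n in("top","side"):
    c=vision.camera(n);q=proj(c,[readout.read_state()["ee_pos"],[.6066,.2177,.0596]]);print(n,q.round(1))
    u,v=map(int,q[1]); im=c["pixels"][v-60:v+60,u-80:u+80]; cv2.imwrite(f"pics/{n}2.png",cv2.resize(im,None,fx=5,fy=5,interpolation=cv2.INTER_CUBIC))
E
```

```text
ee [0.6071 0.2172 0.0876] F [ 0.41 -0.86 -0.16] w 0.0004 t 3.3667
[[-0.378 -0.    -0.926]
 [ 0.926 -0.    -0.378]
 [-0.    -1.     0.   ]]
shift tool [0.0007 0.028  0.0003] turns [array([-0.02, -0.2 , -0.01]), array([ 2.000e-02,  1.798e+02, -3.000e-02])] q [-0.46  0.47  0.06  1.56 -0.03  1.11  1.57]
top [[231.2 207.3]
 [232.5 209.8]]
side [[258.1 182.5]
 [257.9 193.4]]
```

View pics/side2.png

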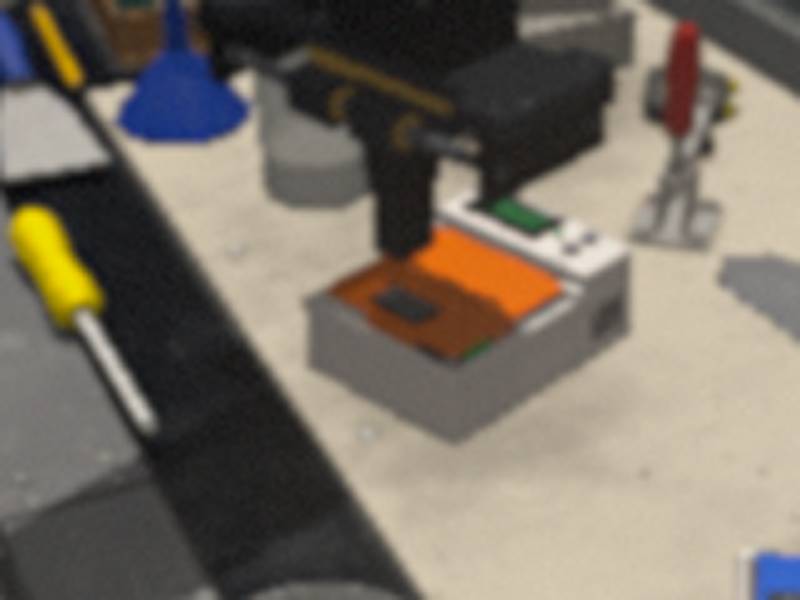

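View pics/top2.png

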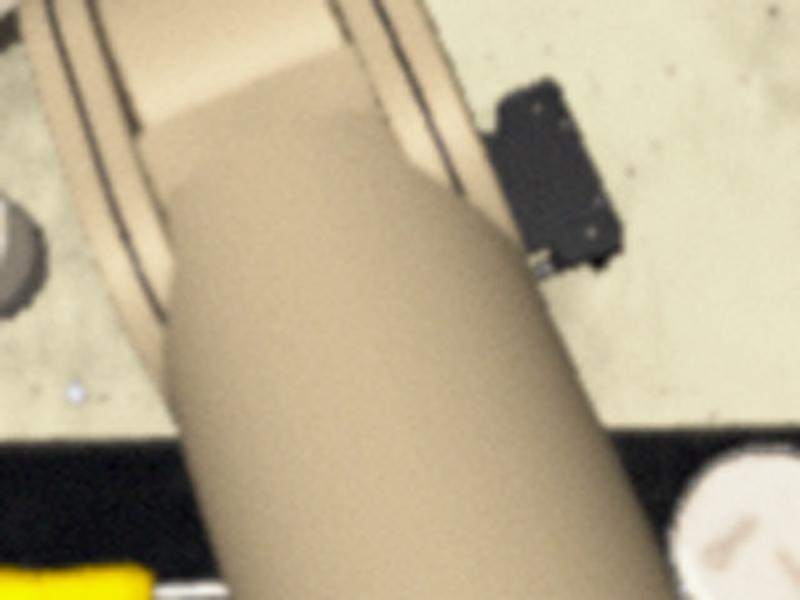

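The fingertips hang about 28 mm above the pad: the tip is at side pixel (257,183) and the pad at (258,193). They line up in the side view; the arm hides the pad in the top view. Now I descend.

Call:
arm_command([
  [[0,0.01,0,0,0,0],[0,0.01,0,0,0,0],[0,0.004,0,0,0,0],[0,0,0,0,0,0],[0,0.001,0,0,0,0],[0,0.001,0,0,0,0],[0,0.001,0,0,0,0],[0,0,0,0,0,0]],
])

```text
time: 4.13
ee_pos: [0.6069, 0.2177, 0.0606]
eef_rot: [0.394, 0.587, -0.587, -0.394]
ft_force: [0.4, 0.1, -0.3]
width: 0.0006
```

Call:
arm_command([
  [[0,0.001,0,0,0,0],[0,0.001,0,0,0,0],[0,0.001,0,0,0,0],[0,0,0,0,0,0]],
])

```text
time: 4.47
ee_pos: [0.6069, 0.2177, 0.0577]
eef_rot: [0.394, 0.587, -0.587, -0.394]
ft_force: [-1.5, -0.6, 4.6]
width: 0.0001
```

Call:
arm_command([
  [[0,0.001,0,0,0,0],[0,0.001,0,0,0,0],[0,0.001,0,0,0,0],[0,0,0,0,0,0]],
])

```text
time: 4.8
ee_pos: [0.6069, 0.2177, 0.0544]
eef_rot: [0.394, 0.587, -0.587, -0.394]
ft_force: [-1.4, 0.4, 4.6]
width: 0.0004
```

The pad is about 5 mm down at 4.6 N, past the release point. I'll withdraw up and away from the hinge.

Call:
arm_command([
  [[0,-0.03,0.005,0,0,0],[0,-0.035,0.02,0,0,0],[0,-0.035,0.02,0,0,0],[0,-0.035,0.02,0,0,0],[0,-0.025,0.02,0,0,0],[0,0,0.02,0,0,0],[0,0,0.02,0,0,0],[0,0,0,0,0,0],[0,0,0,0,0,0],[0,0,0,0,0,0]],
])

```text
time: 5.63
ee_pos: [0.4914, 0.1705, 0.2143]
eef_rot: [0.394, 0.587, -0.587, -0.394]
ft_force: [-0.9, 0.5, 0.8]
width: 0.0004
```

Call:
arm_command([
  [[0,0,0,0,0,0],[0,0,0,0,0,0],[0,0,0,0,0,0],[0,0,0,0,0,0],[0,0,0,0,0,0],[0,0,0,0,0,0],[0,0,0,0,0,0],[0,0,0,0,0,0],[0,0,0,0,0,0],[0,0,0,0,0,0],[0,0,0,0,0,0],[0,0,0,0,0,0]],
])

```text
time: 6.63
ee_pos: [0.4911, 0.1704, 0.2146]
eef_rot: [0.394, 0.587, -0.587, -0.394]
ft_force: [0.4, -0.2, 0.5]
width: 0.0006
```

```bash
python3 - <<'E'
from h import *
togo([.6066,.2177,.0596])
a=np.radians(22.4);ax=np.array([np.cos(a),np.sin(a),0]);H=np.array([.6066,.2177,.054])+67*1e-3*ax
for th in(0,.85,.95):
  E=H-ax*.08*np.cos(th)+np.array([0,0,.08*np.sin(th)]);y=np.array([-ax[1],ax[0],0])*.043
  print(th,proj(vision.camera("side"),[E+y,E-y]).round(1).tolist())
c=vision.camera("side"); im=c["pixels"][130:250,190:350]; cv2.imwrite("pics/side3.png",cv2.resize(im,None,fx=5,fy=5,interpolation=cv2.INTER_CUBIC))
c=vision.camera("top"); cv2.imwrite("pics/top3.png",c["pixels"])
E
```

```text
ee [0.4911 0.1704 0.2146] F [ 0.36 -0.16  0.5 ] w 0.0006 t 6.6333
[[-0.379  0.    -0.926]
 [ 0.926  0.    -0.379]
 [ 0.    -1.    -0.   ]]
shift tool [ 1.000e-04  1.550e-01 -1.248e-01] turns [array([ 0.  , -0.15,  0.  ]), array([-1.0000e-02,  1.7985e+02,  1.0000e-02])] q [-0.47  0.1   0.05  1.75 -0.01  1.29  1.54]
0 [[241.4, 191.0], [267.4, 204.6]]
0.85 [[248.6, 164.9], [275.5, 177.4]]
0.95 [[250.4, 162.1], [277.4, 174.4]]
```

View pics/side3.png

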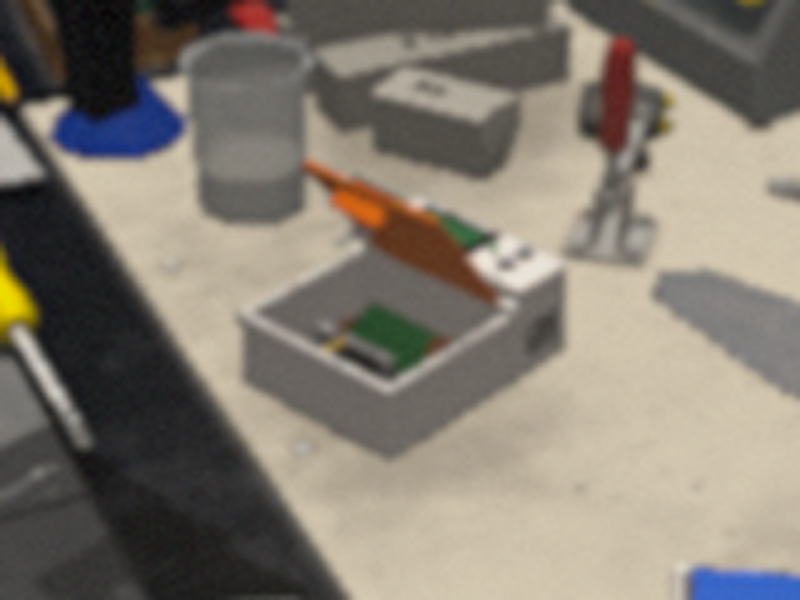

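View pics/top3.png

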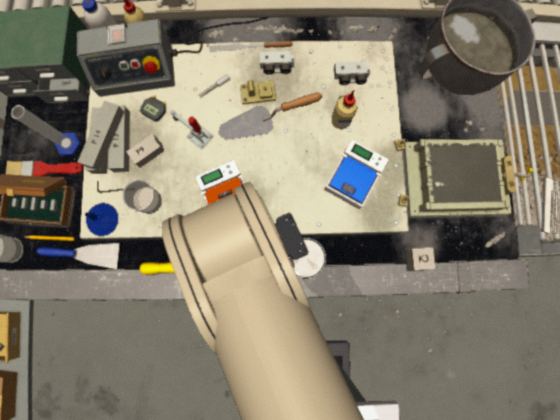

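The hatch stands open. Its free-edge corner is at side pixel (251,162.6), and 0.95 rad predicts (250.4,162.1). I'll watch two more seconds.

Call:
arm_command([
  [[0,0,0,0,0,0],[0,0,0,0,0,0],[0,0,0,0,0,0],[0,0,0,0,0,0],[0,0,0,0,0,0],[0,0,0,0,0,0],[0,0,0,0,0,0],[0,0,0,0,0,0],[0,0,0,0,0,0],[0,0,0,0,0,0],[0,0,0,0,0,0],[0,0,0,0,0,0]],
])

```text
time: 7.88
ee_pos: [0.4911, 0.1704, 0.2146]
eef_rot: [0.394, 0.587, -0.587, -0.394]
ft_force: [0.3, -0.3, -0.3]
width: 0.0004
```

Call:
arm_command([
  [[0,0,0,0,0,0],[0,0,0,0,0,0],[0,0,0,0,0,0],[0,0,0,0,0,0],[0,0,0,0,0,0],[0,0,0,0,0,0],[0,0,0,0,0,0],[0,0,0,0,0,0],[0,0,0,0,0,0],[0,0,0,0,0,0],[0,0,0,0,0,0],[0,0,0,0,0,0]],
])

```text
time: 8.88
ee_pos: [0.4911, 0.1703, 0.2145]
eef_rot: [0.394, 0.587, -0.587, -0.394]
ft_force: [0.2, 0.2, -0.7]
width: 0.0005
```

```bash
python3 - <<'E'
from h import *
c=vision.camera("side"); cv2.imwrite("pics/side4.png",c["pixels"])
a=cv2.imread("pics/side3.png").astype(int); b=cv2.resize(c["pixels"][130:250,190:350],None,fx=5,fy=5,interpolation=cv2.INTER_CUBIC).astype(int)
print("mean/max diff to earlier view",abs(a-b).mean(),abs(a-b)[150:460,230:580].max(), readout.read_state()["ft_force"])
E
```

```text
mean/max diff to earlier view 1.1793125 10 [-0.69788824 -0.35911283  0.46619805]
```

View pics/side4.png

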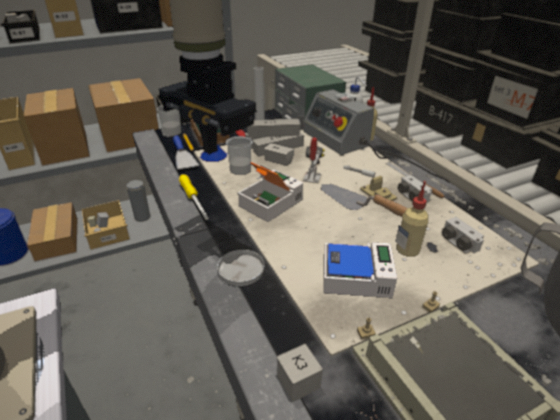

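The orange hatch is still open at (268,178). The blue hatch is shut at (350,260), and the dish, cube, screwdriver and beaker are where they were.

```bash
python3 -c "
from bench import r
print(r.close_job())"
```

```text
the job is handed in; nothing more can be done
None
```

I pressed the orange hatch's pad once with the closed fingertips, about 5 mm down at about 4.6 N. I then took the hand away up and back, the hatch sprang open, and I handed the job in at about 9 s.

- **Hatch:** In the side view its free-edge corner was at pixel (251,163). The calibration predicts (250,162) for 0.95 rad and (249,165) for 0.85 rad. A second picture more than two seconds later showed no change beyond image noise.
- **Surroundings:** By eye in the side view, the blue hatch was shut and both loggers and all the bystanders were where they started. I did not measure their positions to the millimetre. The wrist force was back to sensor noise, under 1 N.
- **Limits of the checks:** The arm hid the pad in the top view before the press and part of the orange hatch afterwards, so the final checks rest on the side camera. None of the checks failed or disagreed.

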